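# Set the mould vibrator to four bars and start it

### The arm

A 6-joint arm with a two-finger parallel gripper is mounted at the origin on the work surface. World frame = base frame: x ahead of the robot, y to its left, z up, the work surface at z = 0. Lengths are in m, angles in rad, forces in N, time in s.
With the tool pointing down it reaches from about 0.375 to 0.975 m from the base axis. Payload 3.8 kg.
Tool frame: the origin (TCP) lies midway between the tips of the shut fingers; the grasp point (between the pads) lies 19 mm behind it (ctrl.tcp_to_grasp is the distance from the TCP to the grasp point, in m); x points along the fingers, y is the direction in which the jaws open and shut, and the axes are right-handed (so a half turn about x gives the same grasp; the last joint's range is limited). The gripper opens to 85 mm and grips with 20 to 120 N. Pads are 22 mm wide; open, the fingers measure 114 mm over their backs; the gripper's body (76 mm by 85 mm) begins 54 mm behind the grasp point. The pads swing forward as they close: fully open they stand 13 mm farther back than shut.
Start: joints at [1.2, 0.264, 1.604, -0, 1.274, -0.037], TCP at [0.221, 0.638, 0.231] pointing down, gripper open.
Joint ranges: [-2.63, 2.63], [-0.94, 2.18], [0.31, 2.57], [-1.31, 4.45], [0, 2.66], [-2.55, 2.55]. Speed limits (rad/s): [2.57, 2.57, 3.14, 3.14, 3.14, 3.14].

### API

Orientations are given as a unit quaternion [w, x, y, z].
In Python, from rig import sense, imaging, ctrl gives the robot as it stands.
- The arm moves only by the tool jog_arm, never from a script. Its argument "motion" is a list of rows, each an object with "delta_pos": the shift along the tool's x, y, z in units of 50 mm (1.0 is 50 mm), a list of three; "turn": the turn, a rotation vector about the tool's x, y, z in units of 5 degrees (1.0 is 5 degrees), a list of three; "claw": the opening, from 0 (shut) to 1 (fully open). In form: [{"delta_pos": [x, y, z], "turn": [rx, ry, rz], "claw": claw}, ...]. A call has 1 to 5 rows; each row is the pose to reach, as a shift and turn from the pose commanded when the call began, along the tool's axes at that moment; what a row does not reach only later rows make up. A row lasts 1/10 s, in which the tool goes at most 50 mm and 8.59 degrees, less where a joint would pass 70% of its speed; a pose out of reach is approached as far as the arm can. A call with a gripper value outside its range is refused whole. The fingers move at their own pace and stop on an object; "grip_force" is the grip in N (left out, the last holds). Time passes only in rows, so rows that repeat a pose let the fingers close. It gives the time, the measured TCP pose, the force and the opening at its end, in the units of the state.
- sense(): the state, without advancing time (a new reading comes with each control period).
- imaging.camera(name): name is "scene" or "top" or "wrist"; returns a dict with "img" (420x560x3 uint8, red, green, blue), "fx", "fy", "cx", "cy" (pixels), "camera_from_world" (4x4, takes a point from world to camera coordinates). Camera axes: x right, y down, z forward; pixel columns grow to the right and rows downward; lengths in m; the calibration is good to about 2 mm. A picture is of the moment at which its call begins. There is no depth.
- ctrl.close_job(): hands the job in, once; it reports no verdict.
The state is a dict: "clock": time; "q": joint angles; "qvel": joint speeds; "joint_torque": joint torques, N m; "tcp_pos": TCP position; "ee_rot": TCP orientation; "wrist_force": force on the tool from outside, world axes, zero at the start; "ft_torque": the same for the moment, N m; "grip_width": finger opening in m.
Only numpy, scipy, OpenCV 4.12 (cv2) and the standard library are available. Lean on these libraries where they do the work, as an engineer would, in place of code of your own. Each camera call takes 0.05 s, during which the arm holds its last target.

### The job

The filled mould is on the plate of the plaster vibrator, ready to be shaken free of bubbles. Push the protruding tab of the rotary selector round, step by step, until it has clicked in at the mark of four bars; then press the round run key beside it all the way in and let it spring back. Do not press the run key before the selector is at four, and leave the mould and everything else standing where it is.

Things in the scene. Friction and masses are not known exactly. Their poses are not given: they have to be found in the camera images.
- vibrator: bench vibrator for moulds, fixed; grey housing 210 mm deep (x) by 440 wide (y); origin under its centre, on the table; +x to its back, +y to the operator's left, +z up. Left half: plate with black rubber mat, top 92 mm above the table, edge rails to 98. Right half: bare metal console, top 85 mm above the table: selector in the middle, run key front right, small fuse cap (18 mm across, not used) front left
- selector (a joint): selector angle, rad, anticlockwise positive from above, turns endlessly either way; 0 (or any whole turn) = tab at four bars. Six click positions 1.047 rad apart: about 5 N at the tab leaves one, and past half-way (0.52 rad) a spring runs it on into the next, where it stays. Starts at any mark but four. Tab direction in the machine's frame = this value - 1.047
- selector_axis (a point): point on the selector's vertical turning axis, at the top of its round grey skirt (72 mm across, top 14 mm above the console); x = +20, y = -80 mm in the machine's frame. A hub 30 mm across rises on the axis to 40 mm above the console
- selector_tip (a point): end of the selector's tab, 56 mm from the axis, 30 mm above the console. The tab is an upright black fin 10 mm thick running radially from the hub to this end, beyond the skirt, its top 40 mm above the console with a white line along it; above the skirt it stands free on both sides
- four_mark (a point): middle of the mark of four black bars on the console, 68 mm from the selector's axis, at console height, fixed. Seen from above, marks of 1 to 6 bars follow clockwise, 60 deg apart; four lies to the back right: -60 deg from the machine's +x axis (1, 2, 3 at 120, 60, 0 deg; 5, 6 at -120, 180)
- run_key (a joint): how far the run key is pressed, m: 0 = out, 0.006 = fully in; a spring brings it back, fully in takes about 5 N
- run_key_top (a point): middle of the flat top of the run key, a round grey push button 30 mm across in a black collar 46 mm across, top 22 mm above the console (collar 12 mm); it is pressed straight down
- mould: round black mould tray on the rubber mat of the vibrating plate, 124 mm across, 30 mm high, filled with plaster, 0.45 kg, loose; origin under its centre
- jar: small jar with a black cap standing loose on the console's far right corner, 32 mm across, 42 mm high; origin under its centre
- disc_cast: white plaster disc with raised decoration, 110 mm across, 16 mm thick, loose on the table to the right of the machine; origin under its centre
- plaque: long white plaster plaque with rounded ends, 75 x 135 x 15 mm, loose on the table behind the machine; origin under its centre
- brush: paint brush lying loose on the table in front of the machine; origin at its underside
- knife: yellow utility knife, blade in, 135 x 26 x 20 mm, lying loose to the right of the machine; origin under its centre
- tub: clear plastic tub, 90 mm across, 95 mm high, loose on the table to the right of the machine; origin under its centre
- bowl: black rubber mixing bowl, 144 mm across, 55 mm high, loose on the table to the left of the machine; origin under its centre

How it is judged:
On the way, in this order (a step that is already met when the one before it is completed fails the run):
1. the selector's tab has clicked in at the four bars and rests there (horizontal distance between selector_tip and four_mark below 0.0165 m and velocity of joint selector between -0.08 and 0.08 rad/s), for 0.3 s.
2. the run key is pressed in with the selector at four (value of joint run_key above 0.0042 m and horizontal distance between selector_tip and four_mark below 0.0165 m), for 0.05 s.
At the end, for the whole second after the job is handed in: the selector's tab rests at the four bars (within about 10 degrees), the run key has been pressed in by at least 4.2 of its 6 mm after that and is out again, and the mould and all other things are within 15 mm of where they stood (all of step 1 and value of joint run_key below 0.001 m); the robot touches nothing.
It fails at once if the run key is pressed while the selector is not at four (value of joint run_key above 0.003 m and not (horizontal distance between selector_tip and four_mark below 0.0165 m)).
It fails at once if the mould or another loose thing is lifted, carried, knocked or pushed more than 15 mm (distance of any of mould, jar, disc_cast, plaque, brush, knife, tub, bowl from where it was at the start of the episode above 0.015 m).
It also fails if it takes over 48 s, if anything falls off the work surface, if the arm or the gripper's body presses on something with over 40 N, if the wrist force passes 120 N, or if a joint passes its speed limit or range.

## Working session

There is one attempt and no reset: what is moved stays moved. The work goes in short steps, Python scripts to look and compute and a tool call to move; the robot and the scene stay as the last step left them, time stands still between calls to the robot, and variables do not carry over. Pictures are saved under pics/ and viewed, and the job is handed in when it is done.

Besides the shell and the picture viewer there is one more tool, called after ">>>" as a command line: name --argument value ..., lists and objects as JSON in quotes. jog_arm: Moves the arm, as the interface text tells. Its arguments: {"type":"object","properties":{"motion":{"type":"array"},"grip_force":{"type":"number"}},"required":["motion"]}

```bash
ls; mkdir -p pics
python3 - <<'E'
from rig import sense, imaging, ctrl
import cv2,json,pickle
s=sense();print({k:(v if not hasattr(v,'tolist') else v.tolist()) for k,v in s.items()})
for n in("top","scene"):
    c=imaging.camera(n);pickle.dump(c,open(f'pics/{n}0.pkl','wb'))
    cv2.imwrite(f'pics/{n}0.png',c["img"][:,:,::-1]);print(n,c['fx'],c['camera_from_world'])
E
```

```text
pics
{'clock': 0.0, 'q': [1.2000841632191592, 0.26475833599395776, 1.605395369064472, 1.2401206131097045e-05, 1.273668938899965, -0.03689999972936234], 'qvel': [-0.0019034978259384275, 0.0005309110960564631, -0.0010879660279706185, -0.0006462866848327439, -0.00040334246354341286, 0.0004397297288597794], 'joint_torque': [0.0004476954291021684, -51.51255011558533, -36.73173666000366, -3.324152089589916e-05, 0.012977939040865749, 3.180500812050013e-05], 'tcp_pos': [0.2208946213692012, 0.6370589588164628, 0.22994697546187767], 'ee_rot': [0.6971161348778189, 0.11670316618254513, 0.6974434928799098, -0.11824567533508827], 'wrist_force': [-0.8646208331803201, -0.7577462997352141, 0.42495618329392165], 'ft_torque': [-0.03658060847720974, -0.03476817736132884, -0.03176677440547677], 'grip_width': 0.08537240450577792}
top 389.93576563143193 [[ 0.00672189 -0.99974215 -0.02168965  0.12992796]
 [-0.99655187 -0.00490349 -0.08282713  0.57458072]
 [ 0.08269942  0.02217162 -0.99632787  1.12852767]
 [ 0.          0.          0.          1.        ]]
scene 539.8801436447694 [[-0.04513098  0.99884917 -0.0162339  -0.07889523]
 [ 0.6868733   0.01922709 -0.7265228  -0.32765498]
 [-0.72537457 -0.04393932 -0.68695056  1.79117471]
 [ 0.          0.          0.          1.        ]]
```

View pics/top0.png

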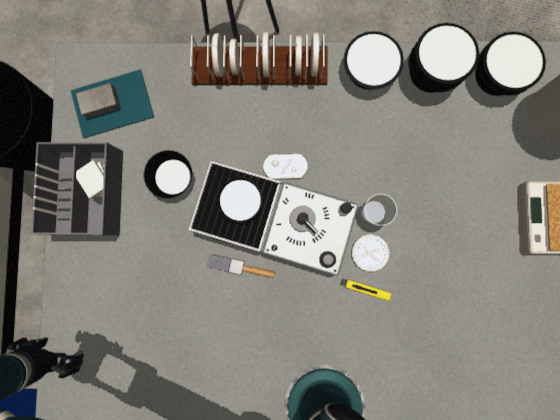

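View pics/scene0.png

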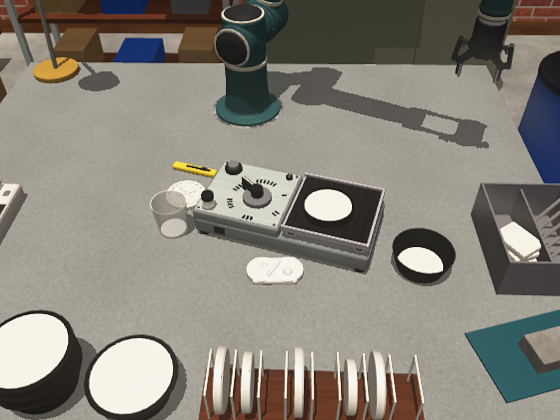

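Run:
```python
import cv2
im=cv2.imread('pics/top0.png')
c=im[170:290,180:340];cv2.imwrite('pics/crop_t.png',cv2.resize(c,(800,600),interpolation=cv2.INTER_CUBIC))
im=cv2.imread('pics/scene0.png')
c=im[150:270,180:340];cv2.imwrite('pics/crop_s.png',cv2.resize(c,(800,600),interpolation=cv2.INTER_CUBIC))
```

```text
(no output)
```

View pics/crop_t.png

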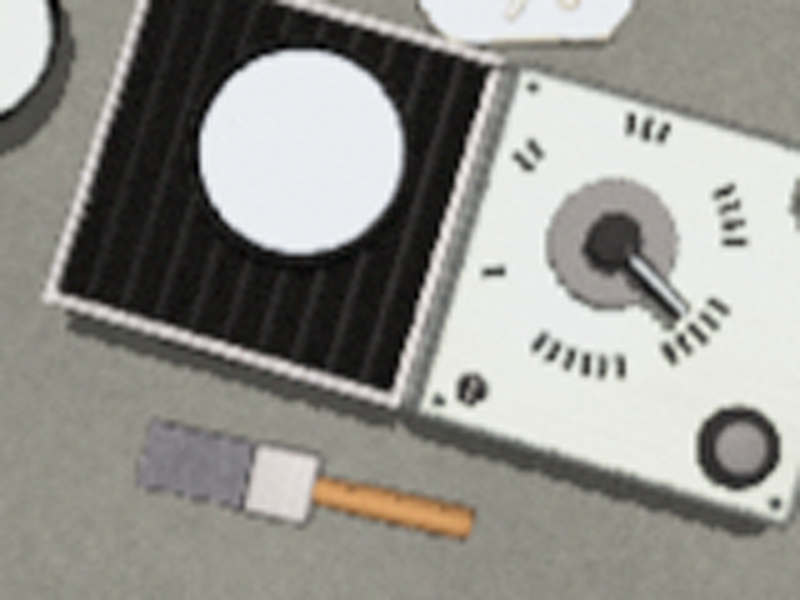

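View pics/crop_s.png

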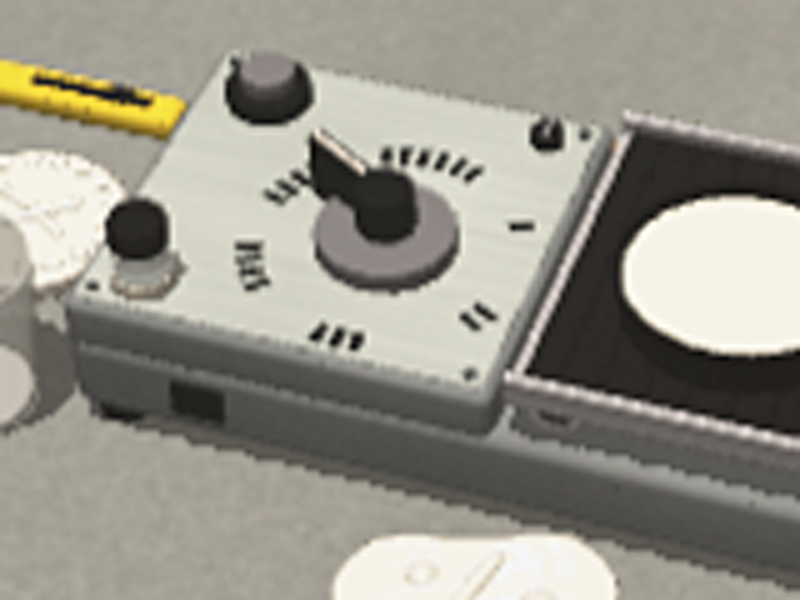

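```bash
cat > h.py <<'E'
import numpy as np,pickle
def ray(c,u,v,z):
    T=np.array(c['camera_from_world']);R=T[:3,:3];t=T[:3,3]
    d=R.T@np.array([(u-c['cx'])/c['fx'],(v-c['cy'])/c['fy'],1]);o=-R.T@t
    return o+d*(z-o[2])/d[2]
def proj(c,p):
    T=np.array(c['camera_from_world']);q=T[:3,:3]@p+T[:3,3]
    return q[0]/q[2]*c['fx']+c['cx'],q[1]/q[2]*c['fy']+c['cy']
E
python3 - <<'E'
from h import *
from scipy.optimize import least_squares
an=np.deg2rad([120,60,0,-60,-120,180])
def m(i):return [20+68*np.cos(an[i-1]),-80+68*np.sin(an[i-1]),85]
L=[]
for n,ox,oy,pts in (('top',180,170,{1:(494,271),2:(528,155),3:(648,128),4:(731,215),5:(697,333),6:(578,357),'ax':(613,243),'hub':(613,238)}),
  ('scene',180,150,{1:(521,226),2:(478,317),3:(337,336),4:(252,266),6:(432,163),'hub':(386,188)})):
    c=pickle.load(open(f'pics/{n}0.pkl','rb'))
    P=[]
    for k,(u,v) in pts.items():
        P.append((np.array([20,-80,99] if k=='ax' else [20,-80,125] if k=='hub' else m(k))/1000.,((u+.5)/5-.5+ox,(v+.5)/5-.5+oy)))
    L.append((c,P))
def tr(x,p):
    a=x[2];return np.array([x[0]+np.cos(a)*p[0]-np.sin(a)*p[1],x[1]+np.sin(a)*p[0]+np.cos(a)*p[1],p[2]])
for S in (L[:1],L[1:],L):
    f=lambda x:np.concatenate([np.array(proj(c,tr(x,p)))-uv for c,P in S for p,uv in P])
    r=least_squares(f,[.6,0,-.26]);print(r.x,np.abs(r.fun).max())
x=r.x
ct,cs=L[0][0],L[1][0]
g=lambda c,u,v,ox,oy,z:ray(c,(u+.5)/5-.5+ox,(v+.5)/5-.5+oy,z)
print('axis',tr(x,[.02,-.08,.099]))
key=g(ct,741,447,180,170,.107);print('key top',key,g(cs,268,73,180,150,.107))
print('tip top',g(ct,686,310,180,170,.125), g(cs,318,135,180,150,.125),'pred5',tr(x,[.02+.056*np.cos(an[4]),-.08+.056*np.sin(an[4]),.125]))
print('four tip',tr(x,[.02+.056*np.cos(an[3]),-.08+.056*np.sin(an[3]),.125]))
print('jar cap ',g(cs,136,225,180,150,.085+.042))
E
```

```text
[ 0.54404765  0.14916996 -0.28832943] 0.5537006328279972
[ 0.54320002  0.1517095  -0.28643955] 0.42479469801097025
[ 0.54354153  0.15042235 -0.28529318] 0.8637371067143533
axis [0.54021801 0.06802724 0.099     ]
key top [ 0.42881424 -0.00235736  0.107     ] [0.43237913 0.00099772 0.107     ]
tip top [0.50239804 0.02866934 0.125     ] [0.50255452 0.0338718  0.125     ] pred5 [0.49970074 0.0293704  0.125     ]
four tip [0.55343717 0.01360983 0.125     ]
jar cap  [ 0.57345045 -0.04740312  0.127     ]
```

```bash
cat >> h.py <<'E'
from scipy.spatial.transform import Rotation as Ro
def tool():
    from rig import sense
    s=sense();w,x,y,z=s['ee_rot'];return np.array(s['tcp_pos']),Ro.from_quat([x,y,z,w]).as_matrix(),s
def rel(p):
    t,R,s=tool();return R.T@(np.array(p)-t)/.05
E
python3 - <<'E'
from h import *
t,R,s=tool();print(R.round(3))
print(rel([.486,.058,.20]), np.rad2deg(np.arctan2(R[1,1],R[0,1])))
E
```

```text
[[-0.001  0.328  0.945]
 [-0.002  0.945 -0.328]
 [-1.    -0.002 -0.   ]]
[ 0.61976733 -9.20471935  8.80413065] 70.87350844766462
```

>>> jog_arm --motion '[{"delta_pos": [0,-0.7,0.65],"turn": [0,0,0],"claw": 0},{"delta_pos": [0,-1.4,1.3],"turn": [0,0,0],"claw": 0},{"delta_pos": [0,-2.1,2.0],"turn": [0,0,0],"claw": 0},{"delta_pos": [0,-2.8,2.7],"turn": [0,0,0],"claw": 0},{"delta_pos": [0,-3.5,3.35],"turn": [0,0,0],"claw": 0}]'

```text
clock: 0.6
tcp_pos: [0.3224, 0.4154, 0.2307]
ee_rot: [0.697, 0.117, 0.697, -0.118]
wrist_force: [1.5, 0.0, 0.1]
grip_width: 0.0121
```

>>> jog_arm --motion '[{"delta_pos": [0,-0.7,0.65],"turn": [0,0,0],"claw": 0},{"delta_pos": [0,-1.4,1.3],"turn": [0,0,0],"claw": 0},{"delta_pos": [0,-2.1,2.0],"turn": [0,0,0],"claw": 0},{"delta_pos": [0,-2.8,2.7],"turn": [0,0,0],"claw": 0},{"delta_pos": [0,-3.5,3.35],"turn": [0,0,0],"claw": 0}]'

```text
clock: 1.1
tcp_pos: [0.4233, 0.1953, 0.2311]
ee_rot: [0.697, 0.117, 0.697, -0.117]
wrist_force: [0.5, 0.2, -0.2]
grip_width: 0.0002
```

>>> jog_arm --motion '[{"delta_pos": [0,-0.7,0.7],"turn": [0,0,0],"claw": 0},{"delta_pos": [0,-1.4,1.4],"turn": [0,0,0],"claw": 0},{"delta_pos": [0,-2.2,2.1],"turn": [0,0,0],"claw": 0},{"delta_pos": [0,-2.2,2.1],"turn": [0,0,0],"claw": 0},{"delta_pos": [0,-2.2,2.1],"turn": [0,0,0],"claw": 0}]'

```text
clock: 1.6
tcp_pos: [0.4861, 0.0577, 0.2308]
ee_rot: [0.697, 0.119, 0.698, -0.119]
wrist_force: [-1.1, -0.3, -1.1]
grip_width: 0.0003
```

Run:
```python
from h import *
from rig import imaging
import cv2
t,R,s=tool();print(t,s['wrist_force'],s['clock'],s['grip_width'],R.round(3).tolist())
A=np.array([.5402,.0680]);
for ph,r,d,z in [(0,46,30,.2),(0,46,30,.108),(0,46,20,.108),(10,46,18,.108),(20,46,16,.108),(30,46,16,.108),(38,46,16,.108),(44,46,16,.108)]:
    th=np.deg2rad(-136.4+ph);p=A+r/1e3*np.array([np.cos(th),np.sin(th)])+d/1e3*np.array([np.sin(th),-np.cos(th)])
    print(ph,d,p.round(4),rel([*p,z]).round(2))
c=imaging.camera('wrist');cv2.imwrite('pics/w1.png',c['img'][:,:,::-1])
```

```text
[0.48609537 0.05772669 0.23078296] [-1.13072614 -0.28649646 -1.14970886] 1.6 0.00028537184337195363 [[-0.001, 0.331, 0.944], [0.0, 0.944, -0.331], [-1.0, -0.0, -0.001]]
0 30 [0.4862 0.058 ] [0.62 0.01 0.  ]
0 30 [0.4862 0.058 ] [2.46 0.01 0.  ]
0 20 [0.4931 0.0508] [ 2.46 -0.08  0.18]
10 18 [0.4984 0.0417] [ 2.46 -0.22  0.34]
20 16 [0.5054 0.0339] [ 2.46 -0.32  0.53]
30 16 [0.5119 0.0284] [ 2.45 -0.38  0.68]
38 16 [0.5177 0.0248] [ 2.45 -0.41  0.82]
44 16 [0.5223 0.0227] [ 2.45 -0.42  0.92]
```

View pics/w1.png

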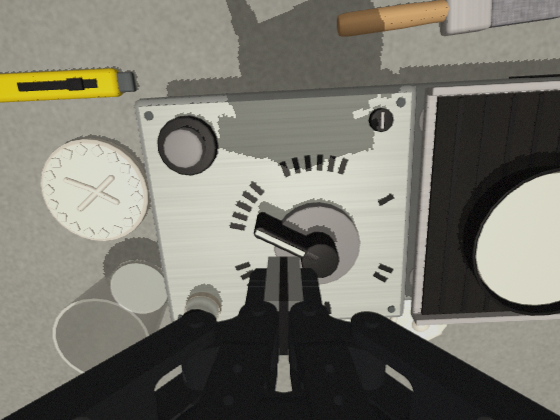

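The wrist view shows the tab (tip ~(258,225)) by the five bars, with the fingertips at ~(285,260), still high above the console. Next I descend on the clockwise side of the tab.

>>> jog_arm --motion '[{"delta_pos": [0.6,0,0],"turn": [0,0,0],"claw": 0},{"delta_pos": [1.2,0,0],"turn": [0,0,0],"claw": 0},{"delta_pos": [1.7,0,0],"turn": [0,0,0],"claw": 0},{"delta_pos": [1.7,0,0],"turn": [0,0,0],"claw": 0}]'

```text
clock: 2.05
tcp_pos: [0.4819, 0.0606, 0.1422]
ee_rot: [0.694, 0.116, 0.7, -0.117]
wrist_force: [-0.2, -0.1, -0.5]
grip_width: 0.0001
```

Run:
```python
from h import *
from rig import imaging
import cv2
t,R,s=tool();print(t,s['wrist_force'])
for n in ('wrist','scene'):
    c=imaging.camera(n);im=c['img'][:,:,::-1]
    if n=='scene': im=cv2.resize(im[120:270,160:360],(800,600),interpolation=cv2.INTER_CUBIC)
    cv2.imwrite(f'pics/{n}2.png',im)
```

```text
[0.48192167 0.06060197 0.14218752] [-0.22175318 -0.06594599 -0.53329182]
```

View pics/wrist2.png

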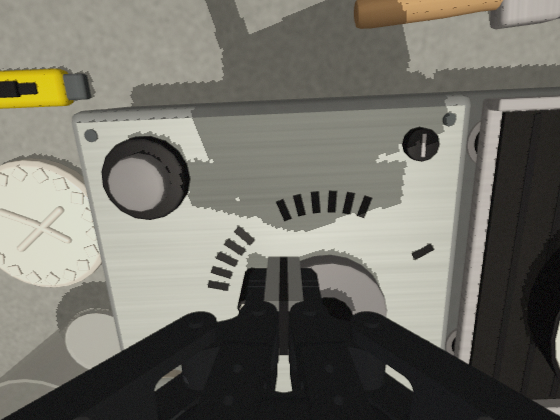

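View pics/scene2.png

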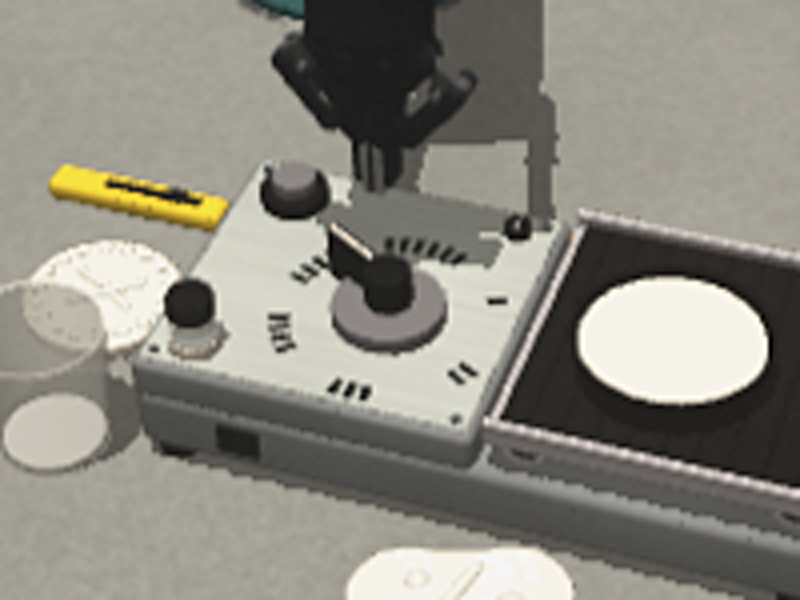

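The fingers hang just in front of the tab, between it and the six-bar mark, and have not touched it. I go on down.

>>> jog_arm --motion '[{"delta_pos": [0.4,0,0],"turn": [0,0,0],"claw": 0},{"delta_pos": [0.74,0,0],"turn": [0,0,0],"claw": 0},{"delta_pos": [0.74,0,0],"turn": [0,0,0],"claw": 0},{"delta_pos": [0.74,0,0],"turn": [0,0,0],"claw": 0}]'

```text
clock: 2.55
tcp_pos: [0.4871, 0.0595, 0.1109]
ee_rot: [0.698, 0.117, 0.697, -0.117]
wrist_force: [0.2, 0.4, 0.0]
grip_width: -0.0002
```

```bash
cat > st.py <<'E'
from h import *
t,R,s=tool();print(t,s['wrist_force'],s['clock'],R.round(3).tolist())
A=np.array([.5402,.0680]);
for ph,r,d,z in [(0,46,30,.2),(0,46,30,.108),(0,46,20,.108),(10,46,18,.108),(20,46,16,.108),(30,46,16,.108),(38,46,16,.108),(44,46,16,.108)]:
    th=np.deg2rad(-136.4+ph);p=A+r/1e3*np.array([np.cos(th),np.sin(th)])+d/1e3*np.array([np.sin(th),-np.cos(th)])
    print(ph,d,p.round(4),rel([*p,z]).round(2))
E
python3 st.py
```

```text
[0.48708705 0.05951332 0.11086172] [0.20783529 0.37870337 0.00969341] 2.55 [[0.002, 0.327, 0.945], [0.0, 0.945, -0.327], [-1.0, 0.001, 0.002]]
0 30 [0.4862 0.058 ] [-1.78 -0.03 -0.  ]
0 30 [0.4862 0.058 ] [ 0.06 -0.03 -0.01]
0 20 [0.4931 0.0508] [ 0.06 -0.13  0.17]
10 18 [0.4984 0.0417] [ 0.06 -0.26  0.33]
20 16 [0.5054 0.0339] [ 0.06 -0.36  0.51]
30 16 [0.5119 0.0284] [ 0.06 -0.43  0.67]
38 16 [0.5177 0.0248] [ 0.06 -0.46  0.8 ]
44 16 [0.5223 0.0227] [ 0.06 -0.47  0.91]
```

>>> jog_arm --motion '[{"delta_pos": [0.03,-0.08,0.1],"turn": [0,0,0],"claw": 0},{"delta_pos": [0.04,-0.15,0.2],"turn": [0,0,0],"claw": 0},{"delta_pos": [0.05,-0.2,0.28],"turn": [0,0,0],"claw": 0},{"delta_pos": [0.05,-0.27,0.36],"turn": [0,0,0],"claw": 0},{"delta_pos": [0.05,-0.32,0.44],"turn": [0,0,0],"claw": 0}]'

```text
clock: 3.05
tcp_pos: [0.5017, 0.0372, 0.1071]
ee_rot: [0.697, 0.119, 0.698, -0.117]
wrist_force: [-1.9, 5.9, 0.6]
grip_width: -0.0001
```

```bash
python3 st.py
```

```text
[0.50174467 0.03718612 0.10712186] [-1.88582292  5.87831718  0.5580663 ] 3.05 [[-0.001, 0.329, 0.944], [0.002, 0.944, -0.329], [-1.0, 0.002, -0.001]]
0 30 [0.4862 0.058 ] [-1.86  0.29 -0.43]
0 30 [0.4862 0.058 ] [-0.02  0.29 -0.43]
0 20 [0.4931 0.0508] [-0.02  0.2  -0.25]
10 18 [0.4984 0.0417] [-0.02  0.06 -0.09]
20 16 [0.5054 0.0339] [-0.02 -0.04  0.09]
30 16 [0.5119 0.0284] [-0.02 -0.1   0.25]
38 16 [0.5177 0.0248] [-0.02 -0.13  0.38]
44 16 [0.5223 0.0227] [-0.02 -0.14  0.48]
```

>>> jog_arm --motion '[{"delta_pos": [0,-0.03,0.08],"turn": [0,0,0],"claw": 0},{"delta_pos": [0,-0.07,0.16],"turn": [0,0,0],"claw": 0},{"delta_pos": [0,-0.1,0.24],"turn": [0,0,0],"claw": 0},{"delta_pos": [0,-0.1,0.24],"turn": [0,0,0],"claw": 0}]'

```text
clock: 3.45
tcp_pos: [0.5123, 0.0271, 0.107]
ee_rot: [0.698, 0.117, 0.697, -0.118]
wrist_force: [-0.2, 0.1, -0.4]
grip_width: 0.0001
```

```bash
python3 st.py
python3 - <<'E'
from rig import imaging
import cv2
for n in ('wrist','scene'):
    c=imaging.camera(n);im=c['img'][:,:,::-1]
    if n=='scene': im=cv2.resize(im[120:270,160:360],(800,600),interpolation=cv2.INTER_CUBIC)
    cv2.imwrite(f'pics/{n}3.png',im)
E
```

```text
[0.51231062 0.02709897 0.10696283] [-0.166617    0.10382697 -0.42407694] 3.45 [[0.001, 0.328, 0.945], [-0.001, 0.945, -0.328], [-1.0, -0.001, 0.001]]
0 30 [0.4862 0.058 ] [-1.86  0.41 -0.69]
0 30 [0.4862 0.058 ] [-0.02  0.41 -0.7 ]
0 20 [0.4931 0.0508] [-0.02  0.32 -0.52]
10 18 [0.4984 0.0417] [-0.02  0.18 -0.36]
20 16 [0.5054 0.0339] [-0.02  0.08 -0.17]
30 16 [0.5119 0.0284] [-0.02  0.02 -0.02]
38 16 [0.5177 0.0248] [-0.02 -0.01  0.12]
44 16 [0.5223 0.0227] [-0.02 -0.02  0.22]
```

View pics/scene3.png

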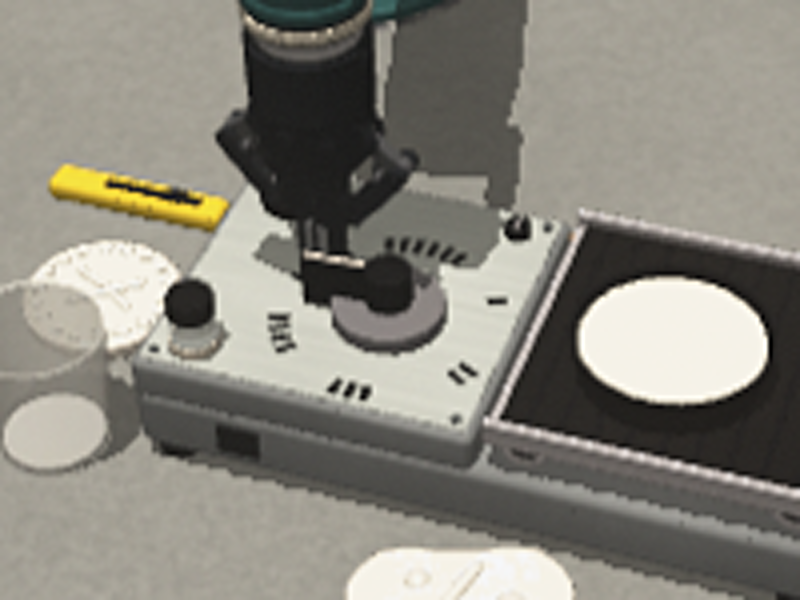

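The tab now stands about half-way between five and four, and the force has dropped to near zero. A little more push should do it.

>>> jog_arm --motion '[{"delta_pos": [0,-0.02,0.08],"turn": [0,0,0],"claw": 0},{"delta_pos": [0,-0.02,0.15],"turn": [0,0,0],"claw": 0},{"delta_pos": [0,-0.02,0.15],"turn": [0,0,0],"claw": 0},{"delta_pos": [0,-0.02,0.15],"turn": [0,0,0],"claw": 0}]'

```text
clock: 3.95
tcp_pos: [0.5184, 0.0245, 0.1069]
ee_rot: [0.697, 0.117, 0.697, -0.118]
wrist_force: [-0.1, -0.5, -0.0]
grip_width: -0.0001
```

```bash
python3 st.py
python3 - <<'E'
from rig import imaging
import cv2
for n in ('wrist','scene'):
    c=imaging.camera(n);im=c['img'][:,:,::-1]
    if n=='scene': im=cv2.resize(im[120:270,160:360],(800,600),interpolation=cv2.INTER_CUBIC)
    cv2.imwrite(f'pics/{n}4.png',im)
E
```

```text
[0.51844914 0.02446521 0.10689427] [-0.05227292 -0.49497869 -0.01123781] 3.95 [[0.0, 0.328, 0.945], [-0.0, 0.945, -0.328], [-1.0, -0.0, 0.0]]
0 30 [0.4862 0.058 ] [-1.86  0.42 -0.83]
0 30 [0.4862 0.058 ] [-0.02  0.42 -0.83]
0 20 [0.4931 0.0508] [-0.02  0.33 -0.65]
10 18 [0.4984 0.0417] [-0.02  0.19 -0.49]
20 16 [0.5054 0.0339] [-0.02  0.09 -0.31]
30 16 [0.5119 0.0284] [-0.02  0.03 -0.15]
38 16 [0.5177 0.0248] [-0.02  0.   -0.02]
44 16 [0.5223 0.0227] [-0.02 -0.01  0.08]
```

View pics/scene4.png

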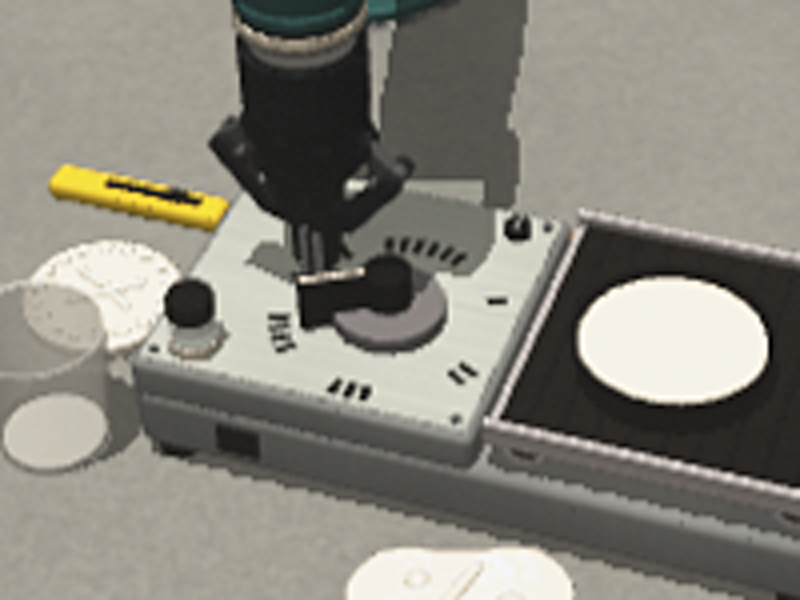

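The tab seems to have run on toward the four bars (mark ~(280,332)). I back off, rise and check.

>>> jog_arm --motion '[{"delta_pos": [0,0,-0.2],"turn": [0,0,0],"claw": 0},{"delta_pos": [0,0.05,-0.4],"turn": [0,0,0],"claw": 0},{"delta_pos": [-0.5,0.05,-0.5],"turn": [0,0,0],"claw": 0},{"delta_pos": [-1,0.05,-0.5],"turn": [0,0,0],"claw": 0},{"delta_pos": [-1,0.05,-0.5],"turn": [0,0,0],"claw": 0}]'

```text
clock: 4.55
tcp_pos: [0.4972, 0.0357, 0.1604]
ee_rot: [0.7, 0.118, 0.695, -0.117]
wrist_force: [0.2, 0.2, 0.3]
grip_width: 0.0003
```

Run:
```python
from h import *
from rig import imaging
import cv2
t,R,s=tool();print(t,s['wrist_force'],s['clock'])
A=np.array([.5402,.068,.125])
ims=[]
for n,(y,x) in (('scene',(120,160)),('wrist',(0,0))):
    c=imaging.camera(n);im=np.ascontiguousarray(c['img'][:,:,::-1])
    k=4
    if n=='scene':
        im=cv2.resize(im[120:270,160:360],(800,600),interpolation=cv2.INTER_CUBIC)
    else:k=1
    for a,col in ((-76.35,(0,0,255)),(-106.35,(255,0,0))):
        th=np.deg2rad(a);u,v=proj(c,A+.056*np.array([np.cos(th),np.sin(th),0]));cv2.circle(im,(int((u-x)*k),int((v-y)*k)),4,col,1)
    cv2.imwrite(f'pics/{n}5.png',im)
print('key', rel([.4306,-.0007,.13]))
```

```text
[0.4971668  0.03574476 0.16039054] [0.24526354 0.21740973 0.32739269] 4.55
key [ 0.54228977 -1.10680154 -0.98420995]
```

View pics/scene5.png

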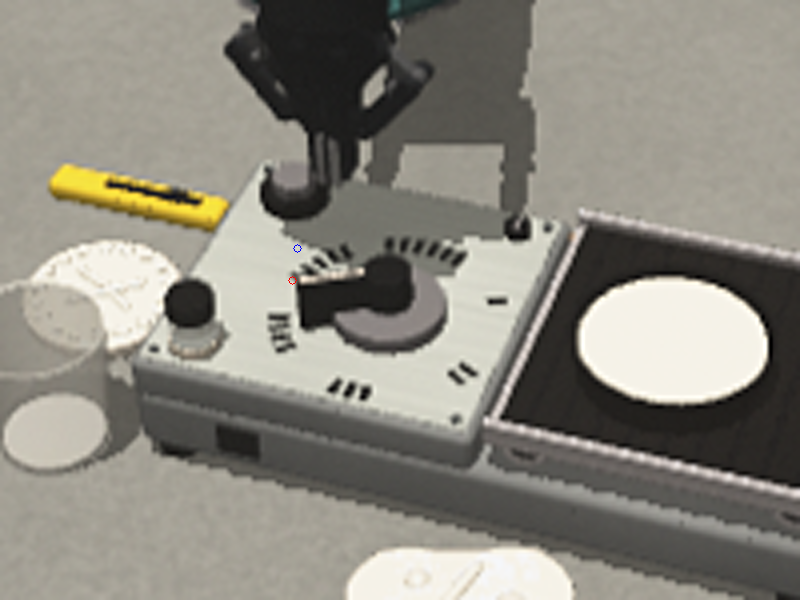

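View pics/wrist5.png

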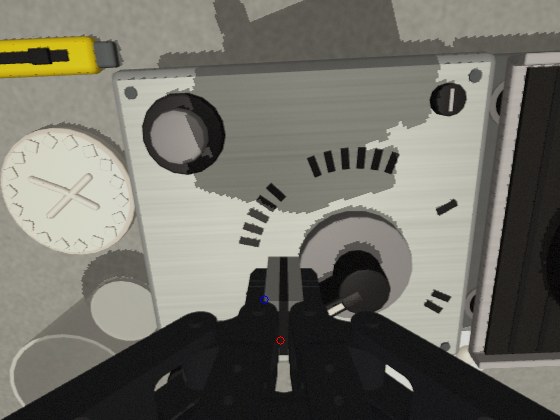

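The tab tip at (298,280) in the crop falls on the predicted "four" position (red circle); the five-bar mark is free. Next, over the run key.

>>> jog_arm --motion '[{"delta_pos": [0,-0.4,-0.35],"turn": [0,0,0],"claw": 0},{"delta_pos": [0,-0.8,-0.7],"turn": [0,0,0],"claw": 0},{"delta_pos": [0.1,-1.1,-1.0],"turn": [0,0,0],"claw": 0},{"delta_pos": [0.3,-1.1,-1.0],"turn": [0,0,0],"claw": 0},{"delta_pos": [0.3,-1.1,-1.0],"turn": [0,0,0],"claw": 0}]'

```text
clock: 5.15
tcp_pos: [0.4281, -0.0002, 0.1392]
ee_rot: [0.696, 0.118, 0.699, -0.118]
wrist_force: [0.5, -0.1, 0.4]
grip_width: 0.0002
```

Run:
```python
from h import *
from rig import imaging
import cv2
t,R,s=tool();print(t,s['wrist_force'],s['clock'])
for n,(y,x) in (('scene',(140,190)),('wrist',(0,0)),('top',(210,290))):
    c=imaging.camera(n);im=np.ascontiguousarray(c['img'][:,:,::-1])
    if n!='wrist':
        im=cv2.resize(im[y:y+60,x:x+80],(800,600),interpolation=cv2.INTER_CUBIC)
    cv2.imwrite(f'pics/{n}6.png',im)
print('key', rel([.4306,-.0007,.107]))
```

```text
[ 4.28122244e-01 -2.48349488e-04  1.39241419e-01] [ 0.45807577 -0.06603923  0.40805564] 5.15
key [ 0.68941135 -0.0111291   0.00377622]
```

View pics/scene6.png

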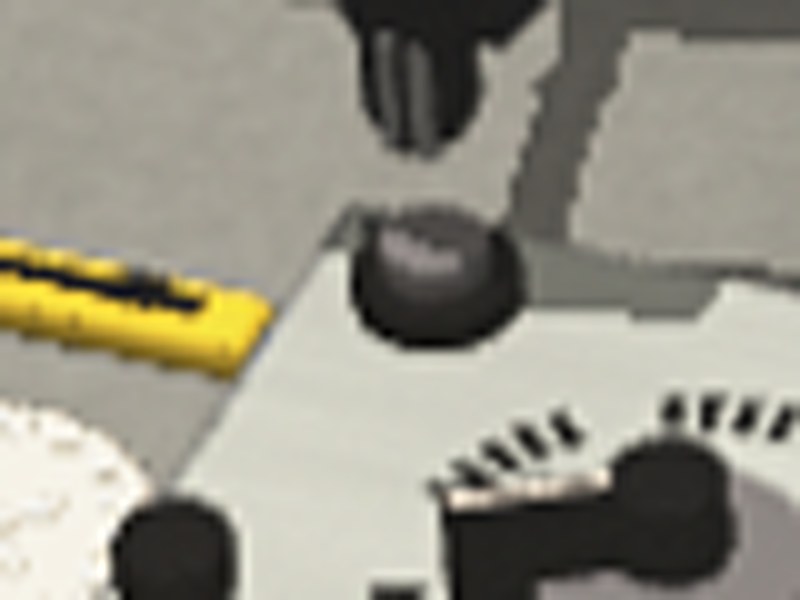

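View pics/wrist6.png

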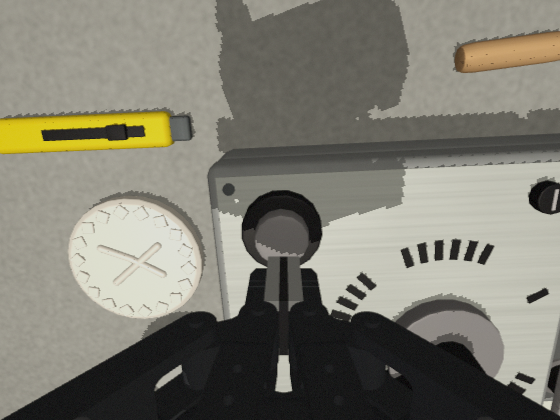

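The fingertips are centred over the key (wrist view: key ~(282,232), in line with the fingers). Pressing.

>>> jog_arm --motion '[{"delta_pos": [0.4,0,0],"turn": [0,0,0],"claw": 0},{"delta_pos": [0.6,0,0],"turn": [0,0,0],"claw": 0},{"delta_pos": [0.7,0,0],"turn": [0,0,0],"claw": 0},{"delta_pos": [0.76,0,0],"turn": [0,0,0],"claw": 0},{"delta_pos": [0.76,0,0],"turn": [0,0,0],"claw": 0}]'

```text
clock: 5.8
tcp_pos: [0.4299, -0.0002, 0.1038]
ee_rot: [0.697, 0.118, 0.698, -0.117]
wrist_force: [-2.1, 0.9, 3.6]
grip_width: 0.0002
```

>>> jog_arm --motion '[{"delta_pos": [0.04,0,0],"turn": [0,0,0],"claw": 0},{"delta_pos": [0.08,0,0],"turn": [0,0,0],"claw": 0},{"delta_pos": [0.08,0,0],"turn": [0,0,0],"claw": 0}]'

```text
clock: 6.1
tcp_pos: [0.4306, -0.0004, 0.1009]
ee_rot: [0.698, 0.118, 0.697, -0.117]
wrist_force: [-3.5, 1.4, 8.5]
grip_width: -0.0001
```

>>> jog_arm --motion '[{"delta_pos": [0.04,0,0],"turn": [0,0,0],"claw": 0},{"delta_pos": [0.04,0,0],"turn": [0,0,0],"claw": 0}]'

```text
clock: 6.3
tcp_pos: [0.4307, -0.0004, 0.1007]
ee_rot: [0.697, 0.118, 0.697, -0.117]
wrist_force: [-11.0, 1.4, 22.2]
grip_width: -0.0003
```

>>> jog_arm --motion '[{"delta_pos": [-0.2,0,0],"turn": [0,0,0],"claw": 0},{"delta_pos": [-0.6,0,0],"turn": [0,0,0],"claw": 0},{"delta_pos": [-1.3,0,0],"turn": [0,0,0],"claw": 0},{"delta_pos": [-2,0,0],"turn": [0,0,0],"claw": 0},{"delta_pos": [-2,0,0],"turn": [0,0,0],"claw": 0}]'

```text
clock: 6.8
tcp_pos: [0.4345, -0.0009, 0.2036]
ee_rot: [0.702, 0.118, 0.693, -0.117]
wrist_force: [0.3, -0.5, 1.4]
grip_width: 0.0001
```

>>> jog_arm --motion '[{"delta_pos": [0,0.7,0],"turn": [0,0,0],"claw": 0},{"delta_pos": [0,1.4,0],"turn": [0,0,0],"claw": 0},{"delta_pos": [0,2,0],"turn": [0,0,0],"claw": 0},{"delta_pos": [0,2,0],"turn": [0,0,0],"claw": 0},{"delta_pos": [0,2,0],"turn": [0,0,0],"claw": 0}]'

```text
clock: 7.3
tcp_pos: [0.4627, 0.0942, 0.197]
ee_rot: [0.697, 0.117, 0.698, -0.117]
wrist_force: [-0.4, -1.4, -0.4]
grip_width: 0.0
```

Run:
```python
from h import *
from rig import imaging
import cv2
t,R,s=tool();print(t,s['wrist_force'],s['clock'])
for n,(y,x) in (('scene',(120,160)),('top',(150,160))):
    c=imaging.camera(n);im=np.ascontiguousarray(c['img'][:,:,::-1])
    old=cv2.imread(f'pics/{n}0.png');
    k=np.hstack([old[y:y+170,x:x+240],im[y:y+170,x:x+240]])
    cv2.imwrite(f'pics/{n}7.png',cv2.resize(k,(800,283),interpolation=cv2.INTER_CUBIC))
    cv2.imwrite(f'pics/{n}7c.png',cv2.resize(im[y:y+150,x:x+200],(800,600),interpolation=cv2.INTER_CUBIC))
```

```text
[0.46267605 0.09421299 0.19704976] [-0.44340286 -1.35850661 -0.43630012] 7.3
```

View pics/scene7c.png

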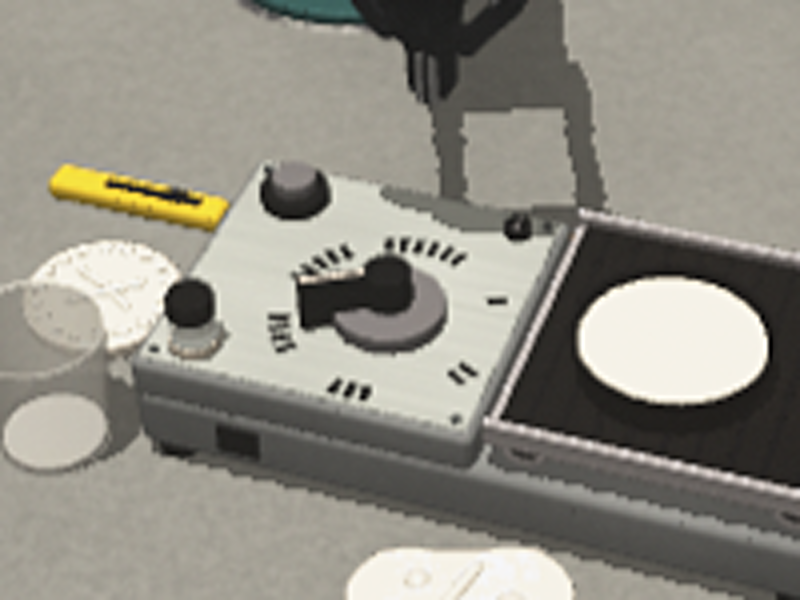

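View pics/top7.png

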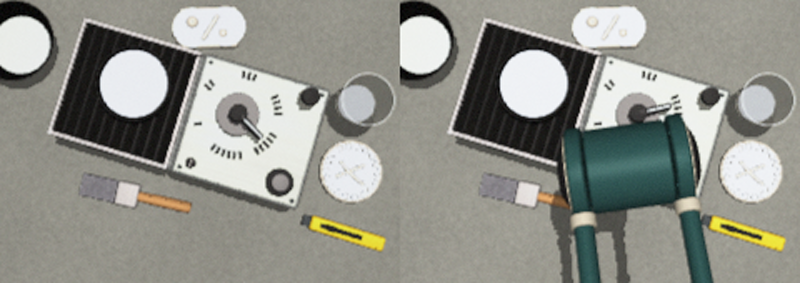

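The scene view shows the tab at four (tip ~(298,280), as before) and the key standing out at ~(295,178). The before/after top view shows everything else unmoved and the tab pointing at the four bars.

```bash
python3 -c "
from rig import ctrl
print(ctrl.close_job())"
```

```text
the job is handed in; nothing more can be done
None
```

The selector is at four bars, the run key has been pressed and has sprung back, and the job is handed in. It took about 7.3 s of the 48 s and reported no verdict.

- **Selector:** it started at five, so I pushed the tab one step anticlockwise with the shut fingers, at about 6 N. Past half-way it ran on by itself. With the fingers clear, the tab tip lay within about 2 pixels of the position I had predicted for four.
- **Run key:** I then pressed it straight down until it bottomed out. The fingertips stopped at 0.1007 m, against 0.101 m expected for fully in, and the wrist force rose to 22 N. In the last picture the key stands out again.
- **Everything else:** a before-and-after comparison from above shows no visible movement of the mould or the other things in view. The arm hid part of the console and the brush handle in that picture. The wrist force at the end was about 1.5 N, roughly the same as before any contact.
- **Disagreement:** the two cameras placed the run key about 5 mm apart. I used the midpoint, and the wrist camera showed the fingers centred on it.

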